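# Load the sample shaker, crank its retaining bar to the rider and click up its speed lever

## Robot

A 7-joint arm with a two-finger parallel gripper is mounted at the origin on the work surface. World frame = base frame: x ahead of the robot, y to its left, z up, the work surface at z = 0. Lengths are in mm, angles in rad, forces in N, time in s.
With the tool pointing down it reaches from about 425 to 1025 mm from the base axis. Payload 9.4 kg.
Tool frame: the origin (TCP) lies midway between the tips of the shut fingers; the grasp point (between the pads) lies 19 mm behind it; z points along the fingers, y is the direction in which the jaws open and shut (so a half turn about z gives the same grasp; the last joint's range is limited). The gripper opens to 93 mm and grips with 3 to 60 N. Pads are 15 mm wide; open, the fingers measure 128 mm over their backs; the gripper's body (75 mm by 188 mm) begins 65 mm behind the grasp point.
Start: joints at [1.1, 0.599, -0.003, 1.599, 0.002, 0.943, -0.08], TCP at [278.173, -669.51, 218.618] pointing down, gripper open.
Joint ranges: [-2.57, 2.57], [-0.35, 1.97], [-1.29, 1.29], [0.11, 2.56], [-1.05, 4.19], [0.11, 1.86], [-2.63, 2.63]. Speed limits (rad/s): [2.22, 2.22, 3.01, 3.01, 3.14, 3.14, 3.14].

## Interface

Orientations are given as a rotation vector (axis times angle).
In Python, from rig import * gives the robot as it stands.
- The arm moves only by the shell command python3 -m creep 'ROWS'. ROWS is JSON, a list of rows, each a list of 5 numbers: the opening, from -1 (shut) to 1 (fully open), so that 0 is half open, then the shift along the tool's x, y, z in mm, then the turn about the tool's z in degrees. In form: [[gripper, dx, dy, dz, turn], ...]. A call has 1 to 10 rows; each row is the pose to reach, as a shift and turn from the pose commanded when the call began, along the tool's axes at that moment; what a row does not reach only later rows make up. A row lasts 1/12 s, in which the tool goes at most 41.7 mm and 7.16 degrees, less where a joint would pass 70% of its speed; a pose out of reach is approached as far as the arm can. A call with a gripper value outside its range is refused whole. The fingers move at their own pace and stop on an object; the grip force is fixed at half the most. Time passes only in rows, so rows that repeat a pose let the fingers close. It gives the time, the measured TCP pose, the force and the opening at its end, in the units of the state.
- state(): the state, without advancing time (a new reading comes with each control period).
- get_image(name): name is "scene" or "top" or "wrist"; returns a dict with "color" (480x640x3 uint8, blue, green, red), "fx", "fy", "cx", "cy" (pixels), "pose" (4x4, takes a point from camera to world coordinates); the wrist camera has in their place "mount" (4x4, takes a point from camera to tool coordinates, whose origin is the TCP and whose axes are the flange's). Camera axes: x right, y down, z forward; pixel columns grow to the right and rows downward; lengths in mm; the calibration is good to about 2 mm. The wrist camera is an equidistant fisheye: a pixel r from the principal point sees the ray r / f radians off the axis. A picture is of the moment at which its call begins: read the wrist's pose just before it. There is no depth.
- close_job(): hands the job in, once; it reports no verdict.
The state is a dict: "time_s": time; "joint_pos": joint angles; "joint_velocities": joint speeds; "joint_efforts": joint torques, N m; "tool_pos": TCP position; "tcp_rot": TCP orientation; "ft_force": force on the tool from outside, world axes, zero at the start; "moment": the same for the moment, N m; "opening": finger opening in mm.
Only numpy, scipy, OpenCV 4.12 (cv2) and the standard library are available. Lean on these libraries where they do the work, as an engineer would, in place of code of your own. Each camera call takes 0.05 s, during which the arm holds its last target. There are 200 camera calls.

## Task

Stand all the amber sample jars upright in one row on the shaker's platform along its fence; then crank the handwheel until the pointer of the retaining bar is level with the brass rider on the scale. After that click the thumb lever of the speed selector up one notch at a time, pausing about a second in every notch, to the notch beside the brass peg, without running past that notch, and let go. Leave the other things on the bench alone.

Things in the scene. Friction and masses are not known exactly. Their poses are not given: they have to be found in the camera images.
- shaker: Grey sample shaker, fixed, housing 200 (x) by 345 (y) mm, its top (the platform) 50 mm above the table. Origin: centre of its underside; x away from the robot and y to the robot's left when not turned, z up. A gearbox 62 mm high with the handwheel on top is joined on at the -y end.
- platform (a point): Middle of the shaker's platform, a black rubber sheet 50 mm above the table; axes as the shaker's. Rails 18 mm high stand round it: the steel fence, nearest the robot, inner face at x = -55 mm; end rails with inner faces at y = +143 and -143 mm; on the fourth side the sliding bar, always parallel to the fence. Room for five jars in one row along the fence.
- wheel_axis (a point): Middle of the handwheel's top face, on its vertical axis, at x = 0, y = -205 mm of the shaker, 75 mm above the table.
- bar (a joint): Travel in m of the sliding aluminium retaining bar (14 mm thick, 18 mm high, as long as the platform) towards the fence. At 0 its inner face is at shaker x = +55 mm (110 mm from the fence), at 0.060 it is at -5 mm. Moved only by the handwheel, 16 mm per turn; it stays where it is left.
- bar_pointer (a point): Tip of the small dark pointer on the +y end of the bar, over the scale; 3 mm outwards (+x of the shaker) from the bar's inner face. Its height is 71 mm.
- rider: Small brass rider, 8 x 10 x 12 mm, fixed on the scale beside the platform at the +y end; its dark centre line marks where the pointer has to stand: pointer and rider then have the same shaker x. Axes as the shaker's; origin under its middle. Always between shaker x = -6 and +6 mm.
- handwheel (a joint): Angle in rad of the dark flat handwheel (100 mm across, top face 75 mm above the table), growing clockwise seen from above; clockwise drives the bar towards the fence (16 mm per turn), anticlockwise back. Friction holds it; about 2 N at the knob turns it.
- crank_knob (a point): Crank knob of the handwheel: upright black cylinder 16 mm in diameter, from 78 to 112 mm above the table, 38 mm from the wheel's axis. It spins freely about its own upright axis, so it can be held and led round without turning the hand. This point is on its axis, 98 mm above the table.
- selector: Grey speed selector box, fixed, 155 (x) by 185 (y) by 60 mm high. Origin: on the table right under the lever's upright pivot; the box reaches from x = -113 to +42 mm. z up; the lever points towards -x (towards the robot) at mid travel.
- lever (a joint): Angle in rad of the thumb lever, growing anticlockwise seen from above (the tip goes from the robot's left to its right). It clicks into eight spring notches, 0 to 7: notch k is at 0.22 k. White ticks on the box show them, notch 0 leftmost. It starts in notch 0 or 1. About 5 N at the post takes it into the next notch; let go, it settles in the nearest one.
- lever_pivot (a point): Upright pivot axis of the lever, 72 mm above the table, axes as the selector's. Seen from here the lever points in the direction 2.3716 rad + joint value, anticlockwise from the selector's +x axis.
- lever_post (a point): The lever's upright black thumb post, 12 mm in diameter, 66 mm from the pivot, from 71 to 105 mm above the table; the flat lever below it, 12 mm wide, has its top at 72 mm and hardly any room beneath. This point is on the post's axis, 91 mm above the table.
- marker: Brass peg, 8 mm thick and 19 mm tall with a 17 mm foot, fixed on the selector box outside the arc of ticks, 98 mm from the pivot, beside the notch to be reached: notch 5 or 6. (A flat dark screw head lies beside the other one of these two and means nothing.) Origin: centre of its foot.
- pot: Low white plastic pot, 54 mm across, 26 mm high, standing among the jars; not to be moved. Origin: centre of its underside.
- jar1: Sample jar of amber glass with a black lid: upright cylinder 44 mm in diameter, 56 mm high, 70 to 140 g, closed. Origin: centre of its underside, z up its axis. Three to five such jars are present, on the table to the right of the shaker; they stand at least 60 mm apart from one another and from the pot (centre to centre).
- jar2: Sample jar of amber glass with a black lid: upright cylinder 44 mm in diameter, 56 mm high, 70 to 140 g, closed. Origin: centre of its underside, z up its axis. Three to five such jars are present, on the table to the right of the shaker; they stand at least 60 mm apart from one another and from the pot (centre to centre).
- jar3: Sample jar of amber glass with a black lid: upright cylinder 44 mm in diameter, 56 mm high, 70 to 140 g, closed. Origin: centre of its underside, z up its axis. Three to five such jars are present, on the table to the right of the shaker; they stand at least 60 mm apart from one another and from the pot (centre to centre).
- jar4: Sample jar of amber glass with a black lid: upright cylinder 44 mm in diameter, 56 mm high, 70 to 140 g, closed. Origin: centre of its underside, z up its axis. Three to five such jars are present, on the table to the right of the shaker; they stand at least 60 mm apart from one another and from the pot (centre to centre).
- jar5: Sample jar of amber glass with a black lid: upright cylinder 44 mm in diameter, 56 mm high, 70 to 140 g, closed. Origin: centre of its underside, z up its axis. Three to five such jars are present, on the table to the right of the shaker; they stand at least 60 mm apart from one another and from the pot (centre to centre).
- tape_roll: Grey roll of tape lying flat, 100 mm across, 48 mm high; a bystander, not to be moved. Origin: its underside.
- beaker: Glass beaker, 84 mm across, 100 mm high; a bystander, not to be moved. Origin: its underside.
- tweezers: Steel tweezers lying flat, 120 mm long; a bystander, not to be moved. Origin: its underside.
- screwdriver: Screwdriver lying flat; a bystander, not to be moved. Origin: its underside.
Not all that is in view belongs to the job. Leave any blue or red look-alike of the jar3 alone.

How it is judged:
By the outcome, as a careful person would: the job done as asked, in the order asked, and still so for the second after the job is handed in, with the robot touching nothing.
Of jar1, jar2, jar3, jar4, jar5 only 3 to 5 are there at a start; the rules pass over those that are not, and their reading is None.
At some moment in a run one of jar1, jar2, jar3, jar4, jar5 may be knocked a few centimetres aside while the robot is not near it.
It also fails if it takes over 210 s, if anything falls off the work surface, if the arm or the gripper's body presses on something with over 40 N, if the wrist force passes 120 N, or if a joint passes its speed limit or range.

## Working session

There is one attempt and no reset: what is moved stays moved. The work goes in short steps, Python scripts to look and compute and a shell command to move; the robot and the scene stay as the last step left them, time stands still between calls to the robot, and variables do not carry over. Pictures are saved under pics/ and viewed, about 12 in all and at most 16, crops included, and the job is handed in when it is done.

```bash
ls; mkdir -p pics; python3 - <<'E'
from rig import *
import cv2
s=state();print(s)
for n in("scene","top"):
    d=get_image(n);cv2.imwrite(f"pics/{n}0.png",d["color"]);print(n,d["fx"],d["fy"],d["cx"],d["cy"],d["pose"])
d=get_image("wrist");print({k:v for k,v in d.items() if k!="color"})
E
```

```text
pics
{'time_s': 0.0, 'joint_pos': array([ 1.1003109 ,  0.60010056, -0.0025406 ,  1.60010694,  0.00180756,
        0.94294736, -0.07984215]), 'joint_velocities': array([ 7.78044414e-04, -1.23945397e-03,  4.58983859e-04,  2.74193561e-04,
       -1.65509998e-03,  4.28462596e-07, -8.02950525e-04]), 'joint_efforts': array([-2.84109028e-04, -7.65060639e+01,  1.49742745e+00, -2.52350682e+01,
       -5.24524762e-02,  1.68851501e-02,  1.48908111e-04]), 'tool_pos': array([ 277.96346997, -669.06487934,  217.78596791]), 'tcp_rot': array([-3.07942417e+00, -6.14304337e-01,  7.09126836e-04]), 'ft_force': array([ 0.25384429,  0.0464538 , -0.80668082]), 'moment': array([ 0.04212007, -0.00109436, -0.06594391]), 'opening': 93.02327900112964}
scene 617.8430418293409 617.8430418293409 315.39733139416694 237.56265419597256 [[-3.65971511e-01  7.16456334e-01 -5.93931962e-01  1.50749306e+03]
 [ 9.30593333e-01  2.76386867e-01 -2.40013226e-01  3.77181600e+02]
 [-7.80400183e-03 -6.40547127e-01 -7.67879207e-01  1.30149728e+03]
 [ 0.00000000e+00  0.00000000e+00  0.00000000e+00  1.00000000e+00]]
top 468.5502898406598 468.5502898406598 313.5579453761035 241.2516216960891 [[ 2.37022234e-02 -9.97225336e-01  7.05679359e-02  4.95738130e+02]
 [-9.99662419e-01 -2.28903525e-02  1.22914539e-02  3.73303419e+00]
 [-1.06420243e-02 -7.08354483e-02 -9.97431244e-01  1.04107166e+03]
 [ 0.00000000e+00  0.00000000e+00  0.00000000e+00  1.00000000e+00]]
{'fx': 371.64829954431775, 'fy': 371.64829954431775, 'cx': 326.2197360164348, 'cy': 241.6518889956958, 'mount': array([[-3.33695966e-04, -9.58588773e-01, -2.84793701e-01,
         7.89754397e+01],
       [ 9.99999916e-01, -2.51682662e-04, -3.24570954e-04,
        -1.69837804e-01],
       [ 2.39452436e-04, -2.84793786e-01,  9.58588776e-01,
        -1.66434553e+02],
       [ 0.00000000e+00,  0.00000000e+00,  0.00000000e+00,
         1.00000000e+00]])}
```

View pics/top0.png

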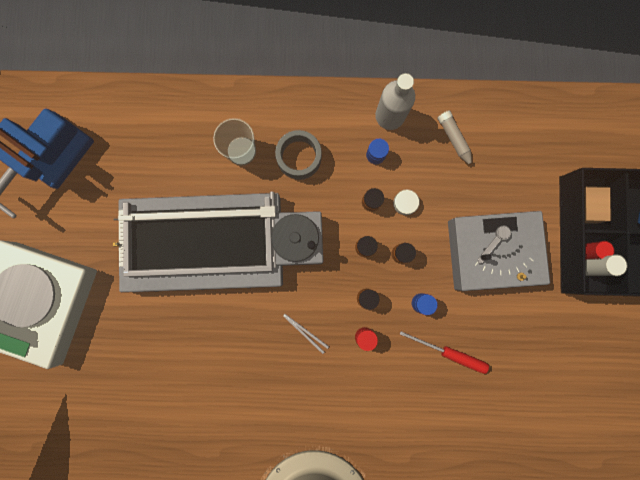

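View pics/scene0.png

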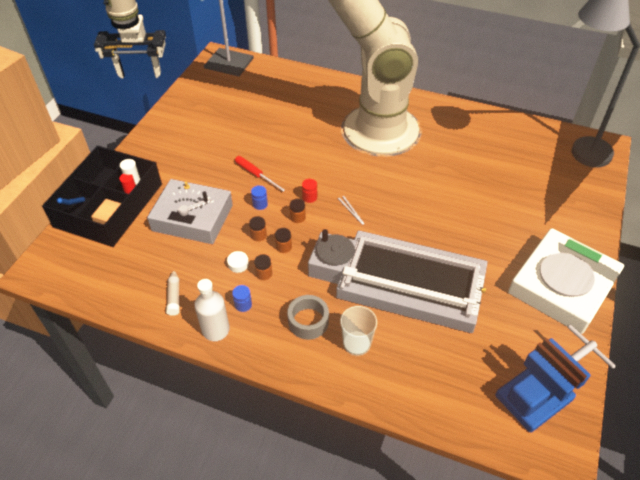

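```bash
cat > h.py <<'E'
import numpy as np, cv2
from scipy.spatial.transform import Rotation as R
from rig import *
def ray(d,u,v,T=None):
    """world origin & direction of pixel; T = tool pose 4x4 for wrist"""
    if T is None:
        r=np.array([(u-d["cx"])/d["fx"],(v-d["cy"])/d["fy"],1.]);P=d["pose"]
    else:
        a=np.array([u-d["cx"],v-d["cy"]]);n=np.hypot(*a)+1e-9;t=n/d["fx"]
        r=np.array([*(a/n*np.sin(t)),np.cos(t)]);P=T@d["mount"]
    return P[:3,3],P[:3,:3]@r
def onz(d,u,v,z,T=None):
    o,r=ray(d,u,v,T);return (o+r*(z-o[2])/r[2])[:2]
def proj(d,p,T=None):
    P=d["pose"] if T is None else T@d["mount"]
    q=np.linalg.inv(P)@np.append(p,1.)
    if T is None: return d["cx"]+d["fx"]*q[0]/q[2],d["cy"]+d["fy"]*q[1]/q[2]
    n=np.hypot(q[0],q[1]);t=np.arctan2(n,q[2]);return d["cx"]+d["fx"]*t*q[0]/n,d["cy"]+d["fx"]*t*q[1]/n
def tool(s=None):
    s=s or state();T=np.eye(4);T[:3,:3]=R.from_rotvec(s["tcp_rot"]).as_matrix();T[:3,3]=s["tool_pos"];return T
def go(p,yaw=None):
    """shift in tool axes to TCP target p; turn to bring tool y axis to world yaw angle (mod 180)"""
    T=tool();dl=T[:3,:3].T@(np.array(p)-T[:3,3]);y=T[:3,1];a=np.degrees(np.arctan2(y[1],y[0]))
    out=np.round(dl,1)
    t=None if yaw is None else -((yaw-a+90)%180-90)
    print("shift",out,"turn",None if t is None else round(t,1),"yaw_now",round(a,1),"zaxis",np.round(T[:3,2],3));return out
E
python3 - <<'E'
from h import *
c=cv2.imread("pics/top0.png")
a=cv2.resize(c[185:315,110:330],None,fx=3.6,fy=3.6,interpolation=cv2.INTER_CUBIC);cv2.imwrite("pics/tA.png",a)
b=cv2.resize(c[180:320,345:555],None,fx=3.8,fy=3.8,interpolation=cv2.INTER_CUBIC);cv2.imwrite("pics/tB.png",b)
E
```

```text
(no output)
```

View pics/tA.png

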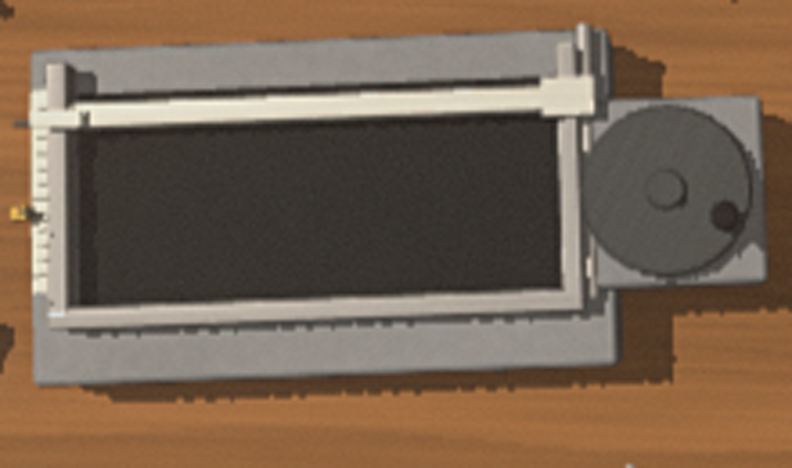

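View pics/tB.png

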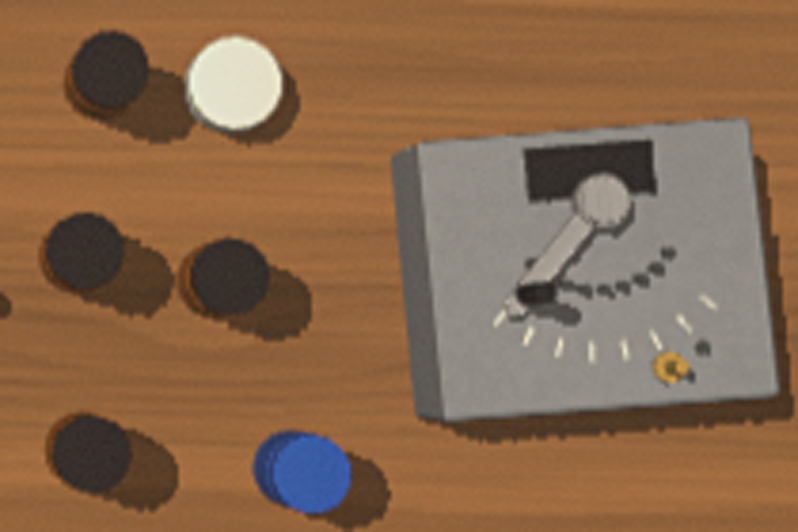

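```bash
python3 - <<'E'
from h import *
d=get_image("top")
A=lambda u,v,z:onz(d,110+(u+.5)/3.6-.5,185+(v+.5)/3.6-.5,z)
B=lambda u,v,z:onz(d,345+(u+.5)/3.8-.5,180+(v+.5)/3.8-.5,z)
np.set_printoptions(precision=1,suppress=True)
C=np.array([A(36,384,50),A(620,363,50),A(608,32,50),A(32,52,50)]);print("corners",C,C.mean(0))
# fence top inner edges z=68: fence back
F=[A(50,326,68),A(583,306,68),A(67,306,68),A(560,290,68)];print("fence",np.array(F))
print("yaws",[np.degrees(np.arctan2(*(p-q)[::-1])) for p,q in((C[0],C[1]),(C[3],C[2]),(F[0],F[1]))])
print("axis",A(667,190,79),A(667,190,75),"knob top",A(725,217,112),"pointer",A(22,124,71),"rider top",A(17,212,80))
for p in((110,70),(85,251),(230,277),(92,453)):print("jar",B(*p,56))
print("pot",B(236,84,26))
piv=B(603,200,72);print("piv",piv)
for i,t in enumerate([(499,315),(529,336),(560,347),(591,351),(624,350),(656,339),(685,322),(708,300)]):
    q=B(*t,60)-piv;print(i,np.hypot(*q),np.degrees(np.arctan2(q[1],q[0])))
for n,t,z in(("peg top",(665,368),79),("screw",(703,347),61),("lever tip",(515,308),72),("post top",(537,293),105)):
    q=B(*t,z)-piv;print(n,np.hypot(*q),np.degrees(np.arctan2(q[1],q[0])))
c=np.array([B(421,145,60),B(745,120,60),B(778,396,60),B(443,420,60)]);print(c,[np.degrees(np.arctan2(*(p-q)[::-1])) for p,q in((c[0],c[1]),(c[3],c[2]))])
go([500,-150,200],0)
E
```

```text
corners [[450.4 423.3]
 [470.9  80.5]
 [666.4  93.2]
 [646.9 436.1]] [558.6 258.3]
fence [[484.7 409.3]
 [503.5 101.4]
 [496.5 400. ]
 [512.4 115. ]]
yaws [np.float64(93.42199259674263), np.float64(93.25899251304868), np.float64(93.49537801012659)]
axis [570.8  54.2] [571.2  54.4] knob top [554.1  20. ] pointer [601.4 430.5] rider top [549.6 426.7]
jar [ 660.1 -109.1]
jar [558.7 -96.8]
jar [ 546.1 -177. ]
jar [ 447.6 -102.3]
pot [ 658.6 -184.8]
piv [ 591.9 -376.1]
0 82.30250077804648 140.45157201679424
1 82.83226938248525 154.2126489467622
2 82.45390637771779 166.580734922444
3 82.02062589589431 178.43475420938617
4 82.53446428155274 -169.00002709845495
5 81.65695199344314 -155.99102143321508
6 81.39461961516878 -142.89728558572332
7 81.09106957056116 -130.40881823908882
peg top 95.25374760797939 -161.6925036913118
screw 97.71131592441168 -143.336307924696
lever tip 76.58934967854256 141.41374322063385
post top 71.21422859309946 138.0689456403489
[[ 621.4 -280.8]
 [ 639.2 -459.1]
 [ 487.8 -475.4]
 [ 470.4 -293.2]] [np.float64(95.7303101069577), np.float64(95.4631150549477)]
shift [ 404.2 -394.4   18.4] turn -67.4 yaw_now -67.4 zaxis [-0.  0. -1.]
```

```bash
python3 - <<'E'
from h import *
go([558.7,-96.8,180],3.4)
E
python3 -m creep '[[0.6,34,-30,0,-7],[0.6,68,-60,0,-14],[0.6,102,-90,0,-21],[0.6,136,-120,0,-28],[0.6,170,-150,0,-35],[0.6,204,-180,0,-42],[0.6,238,-210,0,-49],[0.6,272,-240,0,-56],[0.6,306,-270,0,-63],[0.6,340,-300,0,-70]]'
python3 - <<'E'
from h import *
go([558.7,-96.8,180],3.4)
E
```

```text
shift [ 478.8 -420.9   38.5] turn -70.8 yaw_now -67.4 zaxis [-0.     0.001 -1.   ]
time_s: 1.03
tool_pos: [461.4, -293.2, 218.8]
tcp_rot: [2.164, 2.277, -0.0]
ft_force: [1.2, -1.0, 0.7]
opening: 74.4
shift [191.3 107.1  38.8] turn -0.5 yaw_now 2.9 zaxis [ 0. -0. -1.]
```

```bash
python3 -m creep '[[0.5,32,18,6,-0.5],[0.5,64,36,12,-0.5],[0.5,96,54,18,-0.5],[0.5,128,72,24,-0.5],[0.5,160,90,32,-0.5],[0.5,191,107,39,-0.5],[0.5,191,107,39,-0.5],[0.5,191,107,39,-0.5]]'
python3 - <<'E'
from h import *
s=state();T=tool(s);d=get_image("wrist");im=d["color"].copy()
for p in((660.1,-109.1),(558.7,-96.8),(546.1,-177),(447.6,-102.3)):
    u,v=proj(d,[*p,56],T);cv2.drawMarker(im,(int(u),int(v)),(0,255,0))
cv2.imwrite("pics/w1.png",im)
go([558.7,-96.8,25],3.4)
E
```

```text
time_s: 1.7
tool_pos: [559.8, -97.0, 179.1]
tcp_rot: [-2.155, -2.284, -0.0]
ft_force: [-1.0, -0.6, 0.0]
opening: 69.8
shift [ 2.300e+00 -1.000e-01  1.543e+02] turn -0.2 yaw_now 3.2 zaxis [-0.001 -0.    -1.   ]
```

View pics/w1.png

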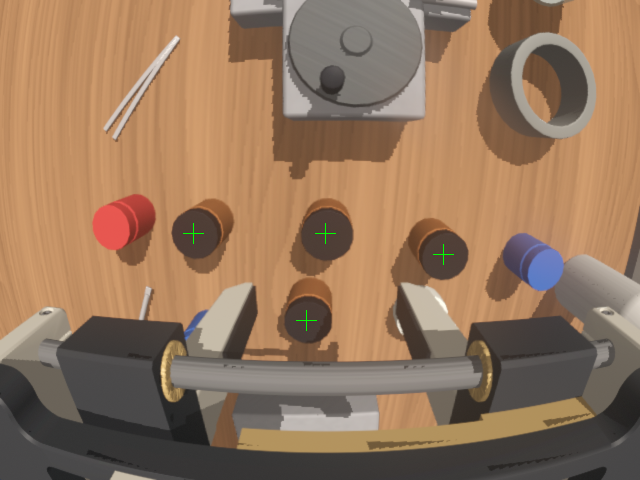

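```bash
python3 -m creep '[[0.5,2,0,40,0],[0.5,2,0,80,0],[0.5,2,0,120,0],[0.5,2,0,145,0],[0.5,2,0,154,0],[0.5,2,0,154,0]]'
python3 -m creep '[[-1,0,0,0,0],[-1,0,0,0,0],[-1,0,0,0,0],[-1,0,0,0,0],[-1,0,0,-10,0],[-1,0,0,-30,0],[-1,0,0,-60,0],[-1,0,0,-95,0],[-1,0,0,-140,0],[-1,0,0,-140,0]]'
python3 - <<'E'
from h import *
C=np.array([558.6,258.3]);a=np.radians(3.4);Q=np.array([[np.cos(a),-np.sin(a)],[np.sin(a),np.cos(a)]])
for y in(96,32,-32,-96):
    p=C+Q@[-31,y];print(y,p);go([*p,75.5],3.4)
E
```

```text
time_s: 2.25
tool_pos: [557.6, -98.8, 23.9]
tcp_rot: [-2.162, -2.276, 0.005]
ft_force: [0.5, 0.0, 0.3]
opening: 69.9
time_s: 3.08
tool_pos: [562.0, -97.4, 173.1]
tcp_rot: [2.156, 2.274, 0.009]
ft_force: [1.4, 0.6, -0.9]
opening: 43.6
96 [521.96115347 352.2925259 ]
shift [451.4 -16.9  96.7] turn -0.3 yaw_now 3.1 zaxis [ 0.009 -0.001 -1.   ]
32 [525.75676138 288.40517691]
shift [387.4 -16.5  96.8] turn -0.3 yaw_now 3.1 zaxis [ 0.009 -0.001 -1.   ]
-32 [529.55236929 224.51782793]
shift [323.4 -16.1  96.9] turn -0.3 yaw_now 3.1 zaxis [ 0.009 -0.001 -1.   ]
-96 [533.3479772  160.63047894]
shift [259.4 -15.7  97. ] turn -0.3 yaw_now 3.1 zaxis [ 0.009 -0.001 -1.   ]
```

```bash
python3 -m creep '[[-1,40,-2,0,0],[-1,80,-4,0,0],[-1,120,-6,0,0],[-1,160,-8,0,0],[-1,200,-9,0,0],[-1,240,-10,0,0],[-1,280,-11,0,0],[-1,320,-12,0,0],[-1,360,-13,0,0],[-1,395,-14,0,0]]'
python3 -m creep '[[-1,30,-1,0,0],[-1,50,-2,0,0],[-1,56,-3,0,0],[-1,56,-3,0,0],[-1,56,-3,0,0]]'
python3 - <<'E'
from h import *
s=state();T=tool(s);d=get_image("wrist");im=d["color"].copy()
cv2.imwrite("pics/w2.png",im)
go([522,352.3,75.5],3.4)
E
```

```text
time_s: 3.92
tool_pos: [523.2, 299.1, 166.5]
tcp_rot: [-2.16, -2.281, -0.002]
ft_force: [1.0, 1.3, -1.5]
opening: 43.5
time_s: 4.33
tool_pos: [518.1, 350.6, 165.7]
tcp_rot: [2.161, 2.279, -0.001]
ft_force: [-0.2, -1.1, -1.3]
opening: 43.4
shift [ 2.4  3.7 90.2] turn -0.4 yaw_now 3.0 zaxis [-0.    -0.001 -1.   ]
```

View pics/w2.png

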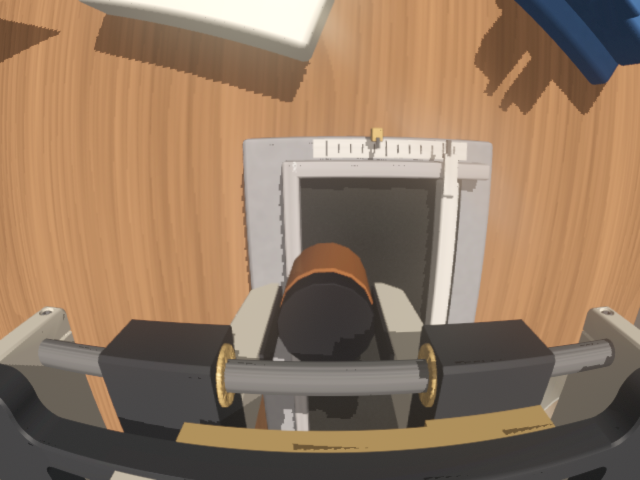

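```bash
cat >> h.py <<'E'
C=np.array([558.6,258.3]);_a=np.radians(3.4);Q=np.array([[np.cos(_a),-np.sin(_a)],[np.sin(_a),np.cos(_a)]])
def sh(p): return np.round(Q.T@(np.asarray(p)[:2]-C),1)
def wo(x,y): return C+Q@[x,y]
E
python3 - <<'E'
from h import *
T=tool();d=get_image("wrist")
for n,u,v,z in(("fence in top",298,200,68),("fence out top",285,200,68),("fence in far",299,178,68),("bar in top",442,200,68),("endrail in",360,178,68),("rider",377,130,62),("pointer",448,142,71),("house L",245,142,50),("house R",490,142,50)):
    print(n,sh(onz(d,u,v,z,T)))
E
```

```text
fence in top [-55.3 126.2]
fence out top [-64.8 126.3]
fence in far [-54.2 142.2]
bar in top [ 51.2 126.4]
endrail in [-10.7 141.9]
rider [  2.  176.5]
pointer [ 52.9 169.7]
house L [-96.5 169. ]
house R [ 96.4 171.5]
```

```bash
python3 -m creep '[[-1,2,3.5,30,0],[-1,2,3.5,60,0],[-1,2,3.5,80,0],[-1,2,3.5,86,0],[-1,2,3.5,90,0],[-1,2,3.5,90,0],[-1,2,3.5,90,0]]'
python3 -m creep '[[0.4,0,0,0,0],[0.4,0,0,0,0],[0.4,0,0,0,0],[0.4,0,0,-15,0],[0.4,0,0,-50,0],[0.4,0,0,-90,0]]'
python3 - <<'E'
from h import *
go([546.1,-177,160],3.4);go([546.1,-177,25],3.4)
E
```

```text
time_s: 5.02
tool_pos: [521.5, 351.9, 77.4]
tcp_rot: [2.163, 2.277, -0.002]
ft_force: [-4.9, -3.5, 15.2]
opening: 43.8
time_s: 5.52
tool_pos: [520.6, 352.7, 164.6]
tcp_rot: [-2.161, -2.279, 0.008]
ft_force: [0.7, -0.6, 0.4]
opening: 65.3
shift [-530.3   -2.6    5.9] turn -0.4 yaw_now 3.0 zaxis [-0.004 -0.003 -1.   ]
shift [-530.    -2.   140.9] turn -0.4 yaw_now 3.0 zaxis [-0.004 -0.003 -1.   ]
```

```bash
python3 -m creep '[[0.5,-41,0,0,-0.4],[0.5,-82,0,0,-0.4],[0.5,-123,0,0,-0.4],[0.5,-164,0,0,-0.4],[0.5,-205,0,0,-0.4],[0.5,-246,-1,0,-0.4],[0.5,-287,-1,0,-0.4],[0.5,-328,-1,0,-0.4],[0.5,-369,-2,0,-0.4],[0.5,-410,-2,0,-0.4]]'
python3 -m creep '[[0.5,-41,0,0,0],[0.5,-82,0,0,0],[0.5,-112,0,0,0],[0.5,-120,0,10,0],[0.5,-120,0,10,0],[0.5,-120,0,10,0]]'
python3 - <<'E'
from h import *
s=state();T=tool(s);d=get_image("wrist")
im=d["color"];hsv=cv2.cvtColor(im,cv2.COLOR_BGR2HSV)
for p in((546.1,-177),):
    u,v=proj(d,[*p,56],T);print(u,v)
    m=((hsv[...,2]<75)).astype(np.uint8)
    m[int(v)+45:]=0;n,l,st,ce=cv2.connectedComponentsWithStats(m)
    for i in range(1,n):
        if 300<st[i,4]<6000: print(st[i],ce[i],onz(d,*ce[i],56,T))
go([546.1,-177,25],3.4)
E
```

```text
time_s: 6.35
tool_pos: [540.9, -57.9, 165.7]
tcp_rot: [2.154, 2.287, -0.0]
ft_force: [0.3, -0.4, -0.2]
opening: 69.5
time_s: 6.85
tool_pos: [548.0, -174.8, 155.0]
tcp_rot: [-2.153, -2.286, 0.0]
ft_force: [-0.2, 0.4, 0.1]
opening: 69.8
324.32621915052675 245.28374492197023
[ 513    0   77   64 1984] [541.52772177  32.90524194] [707.50789401   8.37106224]
[ 575    0   37   43 1108] [594.91245487  18.25902527] [766.44709765  39.99572095]
[ 172  116   56   55 2289] [199.10965487 143.42245522] [ 449.69587526 -104.56662448]
[ 300  234   41   39 1039] [319.16554379 254.43407122] [ 542.63614979 -184.42896422]
shift [ -3.4  -2.5 130.5] turn 0.1 yaw_now 3.5 zaxis [-0.001  0.001 -1.   ]
```

```bash
python3 -m creep '[[0.5,-4,-2,40,0],[0.5,-4,-2,80,0],[0.5,-4,-2,115,0],[0.5,-4,-2,127,0],[0.5,-4,-2,130,0],[0.5,-4,-2,130,0]]'
python3 -m creep '[[-1,0,0,0,0],[-1,0,0,0,0],[-1,0,0,0,0],[-1,0,0,0,0],[-1,0,0,-10,0],[-1,0,0,-30,0],[-1,0,0,-60,0],[-1,0,0,-95,0],[-1,0,0,-140,0],[-1,0,0,-140,0]]'
python3 -m creep '[[-1,10,0,0,0],[-1,30,0,0,0],[-1,30,0,0,0],[-1,30,0,0,0]]'
python3 - <<'E'
from h import *
go([*wo(-31,32),77],3.4)
E
```

```text
time_s: 7.4
tool_pos: [547.2, -177.7, 25.8]
tcp_rot: [-2.15, -2.289, 0.0]
ft_force: [-0.5, 1.1, 0.8]
opening: 69.5
time_s: 8.23
tool_pos: [549.6, -179.7, 172.9]
tcp_rot: [2.148, 2.281, 0.007]
ft_force: [1.0, -0.0, -1.4]
opening: 43.7
time_s: 8.57
tool_pos: [544.2, -147.6, 164.8]
tcp_rot: [-2.149, -2.289, 0.001]
ft_force: [0.2, -0.0, -1.2]
opening: 43.6
shift [436.2   9.2  88.1] turn 0.2 yaw_now 3.6 zaxis [-0.002  0.001 -1.   ]
```

```bash
python3 -m creep '[[-1,41,1,0,0.2],[-1,82,2,0,0.2],[-1,123,3,0,0.2],[-1,164,4,0,0.2],[-1,205,5,0,0.2],[-1,246,6,0,0.2],[-1,287,7,0,0.2],[-1,328,8,0,0.2],[-1,369,9,0,0.2],[-1,405,9,0,0.2]]'
python3 -m creep '[[-1,20,0,0,0],[-1,31,0,0,0],[-1,31,0,10,0],[-1,31,0,10,0],[-1,31,0,10,0],[-1,31,0,10,0]]'
python3 - <<'E'
from h import *
go([*wo(-31,32),77],3.4)
E
```

```text
time_s: 9.4
tool_pos: [528.8, 257.9, 164.6]
tcp_rot: [-2.156, -2.284, 0.002]
ft_force: [0.0, -0.2, -1.4]
opening: 43.4
time_s: 9.9
tool_pos: [528.2, 283.9, 155.0]
tcp_rot: [2.16, 2.28, -0.003]
ft_force: [0.1, -0.1, -0.1]
opening: 43.5
shift [ 4.8 -2.1 78. ] turn -0.3 yaw_now 3.1 zaxis [-0.001 -0.002 -1.   ]
```

```bash
python3 -m creep '[[-1,4,-2,30,0],[-1,4,-2,60,0],[-1,4,-2,71,0],[-1,4,-2,75,0],[-1,4,-2,77,0],[-1,4,-2,77,0],[-1,4,-2,77,0]]'
python3 -m creep '[[0.4,0,0,0,0],[0.4,0,0,0,0],[0.4,0,0,0,0],[0.4,0,0,-15,0],[0.4,0,0,-50,0],[0.4,0,0,-90,0]]'
python3 -m creep '[[0.5,-41,0,0,0],[0.5,-82,0,0,0],[0.5,-123,0,0,0],[0.5,-164,0,0,0],[0.5,-205,0,0,0],[0.5,-246,0,0,0],[0.5,-287,0,0,0],[0.5,-328,0,0,0],[0.5,-328,0,0,0],[0.5,-328,0,0,0]]'
python3 - <<'E'
from h import *
cv2.imwrite("pics/top1.png",get_image("top")["color"])
s=state();T=tool(s);d=get_image("wrist");cv2.imwrite("pics/w3.png",d["color"])
for p in((447.6,-102.3),(660.1,-109.1)):
    print(proj(d,[*p,56],T))
    go([*p,160],3.4)
E
```

```text
time_s: 10.48
tool_pos: [526.4, 289.8, 79.7]
tcp_rot: [2.158, 2.282, 0.002]
ft_force: [0.9, -0.1, -1.5]
opening: 43.9
time_s: 10.98
tool_pos: [524.4, 289.7, 167.9]
tcp_rot: [-2.156, -2.283, 0.007]
ft_force: [1.1, 0.2, -0.2]
opening: 65.0
time_s: 11.82
tool_pos: [544.2, -40.3, 168.6]
tcp_rot: [2.163, 2.277, -0.001]
ft_force: [0.0, 1.4, 0.4]
opening: 69.6
(np.float64(210.70424589481448), np.float64(303.50828833923384))
shift [ -60.2 -100.4    8.7] turn -0.1 yaw_now 3.3 zaxis [ 0.     0.001 -1.   ]
(np.float64(452.521392142529), np.float64(321.4365381343099))
shift [-79.1 111.4   8.8] turn -0.1 yaw_now 3.3 zaxis [ 0.     0.001 -1.   ]
```

View pics/top1.png

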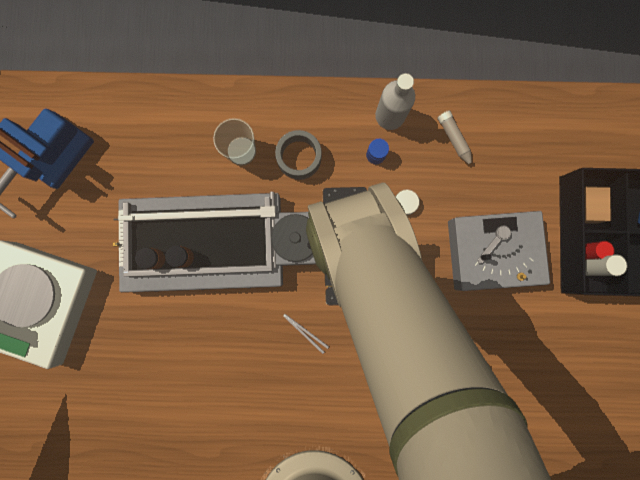

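```bash
python3 -m creep '[[0.5,-26,37,3,0],[0.5,-52,74,6,0],[0.5,-79,111,9,0],[0.5,-79,111,9,0],[0.5,-79,111,9,0],[0.5,-79,111,9,0]]'
cat >> h.py <<'E'
def lids(d,T,z=56):
    """dark lids near round; returns world xy"""
    hsv=cv2.cvtColor(d["color"],cv2.COLOR_BGR2HSV);m=((hsv[...,2]<80)).astype(np.uint8)
    m=cv2.morphologyEx(m,cv2.MORPH_OPEN,np.ones((7,7)))
    n,l,st,ce=cv2.connectedComponentsWithStats(m)
    for i in range(1,n):
        w,h,a=st[i,2:5]
        if 900<a<9000 and .7<w/h<1.4 and a/(w*h)>.6: print(st[i],np.round(ce[i]),np.round(onz(d,*ce[i],z,T),1))
E
python3 - <<'E'
from h import *
s=state();T=tool(s);d=get_image("wrist")
lids(d,T);print(proj(d,[660.1,-109.1,56],T))
go([660.1,-109.1,25],3.4)
E
```

```text
time_s: 12.42
tool_pos: [659.3, -107.4, 159.0]
tcp_rot: [-2.154, -2.285, -0.0]
ft_force: [-0.8, -0.3, 0.0]
opening: 69.7
[ 159   45   38   38 1000] [178.  62.] [539.7  25.6]
[  68  199   43   47 1596] [ 89. 222.] [ 452.8 -102. ]
(np.float64(327.9821003171229), np.float64(243.27012453223477))
shift [ -2.3   1.5 134.3] turn 0.0 yaw_now 3.4 zaxis [-0.001  0.001 -1.   ]
```

```bash
python3 - <<'E'
from h import *
cv2.imwrite("pics/w4.png",get_image("wrist")["color"])
E
```

```text
(no output)
```

View pics/w4.png

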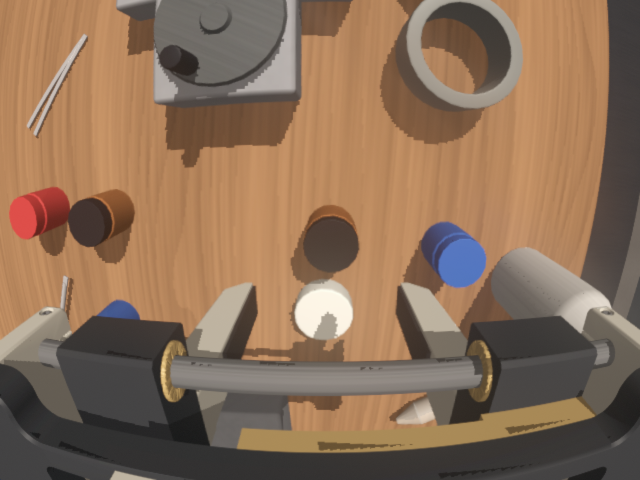

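```bash
python3 -m creep '[[0.5,-1,2,40,0],[0.5,-1,2,80,0],[0.5,-1,2,115,0],[0.5,-1,2,131,0],[0.5,-1,2,134,0],[0.5,-1,2,134,0]]'
python3 -m creep '[[-1,0,0,0,0],[-1,0,0,0,0],[-1,0,0,0,0],[-1,0,0,0,0],[-1,0,0,-10,0],[-1,0,0,-30,0],[-1,0,0,-60,0],[-1,0,0,-95,0],[-1,0,0,-135,0],[-1,0,0,-140,0]]'
python3 - <<'E'
from h import *
go([*wo(-31,-32),77],3.4)
E
```

```text
time_s: 13.02
tool_pos: [660.6, -109.0, 25.2]
tcp_rot: [-2.154, -2.285, 0.001]
ft_force: [0.1, -0.7, 0.3]
opening: 69.8
time_s: 13.85
tool_pos: [664.7, -110.5, 173.5]
tcp_rot: [2.152, 2.278, 0.009]
ft_force: [0.8, -0.2, -1.1]
opening: 43.7
shift [ 342.3 -116.9   94.9] turn -0.1 yaw_now 3.3 zaxis [ 0.009 -0.001 -1.   ]
```

```bash
python3 -m creep '[[-1,37,-13,0,0],[-1,74,-26,0,0],[-1,111,-39,0,0],[-1,148,-52,0,0],[-1,185,-65,0,0],[-1,222,-78,0,0],[-1,260,-91,0,0],[-1,298,-104,0,0],[-1,330,-114,0,0],[-1,342,-115,0,0]]'
python3 -m creep '[[-1,0,0,10,0],[-1,0,0,10,0],[-1,0,0,10,0]]'
python3 - <<'E'
from h import *
go([*wo(-31,-32),77],3.4)
E
```

```text
time_s: 14.68
tool_pos: [524.6, 230.0, 166.9]
tcp_rot: [-2.149, -2.289, -0.004]
ft_force: [-0.1, 0.3, -0.5]
opening: 43.6
time_s: 14.93
tool_pos: [527.6, 222.3, 155.1]
tcp_rot: [2.159, 2.282, -0.003]
ft_force: [0.7, -0.5, -0.3]
opening: 43.4
shift [ 2.2  2.2 78.1] turn -0.2 yaw_now 3.2 zaxis [-0.001 -0.002 -1.   ]
```

Place it, return for the last one.

```bash
python3 -m creep '[[-1,2,2,30,0],[-1,2,2,60,0],[-1,2,2,71,0],[-1,2,2,76,0],[-1,2,2,78,0],[-1,2,2,78,0],[-1,2,2,78,0]]'
python3 -m creep '[[0.4,0,0,0,0],[0.4,0,0,0,0],[0.4,0,0,0,0],[0.4,0,0,-15,0],[0.4,0,0,-50,0],[0.4,0,0,-90,0]]'
python3 -m creep '[[0.5,-41,-10,0,0],[0.5,-82,-20,0,0],[0.5,-123,-30,0,0],[0.5,-164,-40,0,0],[0.5,-205,-50,0,0],[0.5,-246,-60,0,0],[0.5,-287,-65,0,0],[0.5,-300,-70,0,0],[0.5,-320,-75,0,0],[0.5,-320,-75,0,0]]'
python3 - <<'E'
from h import *
s=state();T=tool(s);d=get_image("wrist");lids(d,T)
go([448,-102.3,160],3.4)
E
```

```text
time_s: 15.52
tool_pos: [529.8, 224.9, 78.7]
tcp_rot: [2.159, 2.281, -0.001]
ft_force: [-1.6, -3.6, 5.5]
opening: 43.6
time_s: 16.02
tool_pos: [528.0, 226.0, 166.9]
tcp_rot: [-2.155, -2.283, 0.006]
ft_force: [1.5, 0.4, -0.1]
opening: 64.9
time_s: 16.85
tool_pos: [471.4, -101.5, 167.5]
tcp_rot: [2.163, 2.278, -0.003]
ft_force: [0.4, -0.3, -0.5]
opening: 69.8
[ 271  211   52   53 2175] [297. 237.] [ 447.7 -102.3]
shift [ -1.7 -24.3   7.6] turn -0.4 yaw_now 3.0 zaxis [-0. -0. -1.]
```

```bash
python3 -m creep '[[0.5,-2,-8,0,6.5],[0.5,-2,-16,0,13],[0.5,-2,-24,7,20],[0.5,-2,-24,7,27],[0.5,-2,-24,7,34],[0.5,-2,-24,7,40],[0.5,-2,-24,7,40],[0.5,-2,-24,7,40]]'
python3 - <<'E'
from h import *
go([448,-102.3,25],-36.6)
s=state();T=tool(s);d=get_image("wrist");lids(d,T)
E
```

```text
time_s: 17.57
tool_pos: [449.2, -99.4, 160.7]
tcp_rot: [2.804, 1.416, 0.001]
ft_force: [-0.7, 0.1, 0.4]
opening: 69.6
shift [ -3.    0.7 135.7] turn 0.2 yaw_now -36.4 zaxis [ 0.  0. -1.]
[ 302  217   54   54 2314] [328. 244.] [ 448.5 -102.6]
```

```bash
python3 -m creep '[[0.5,-3,0.5,40,0],[0.5,-3,0.5,80,0],[0.5,-3,0.5,115,0],[0.5,-3,0.5,131,0],[0.5,-3,0.5,135,0],[0.5,-3,0.5,135,0]]'
python3 -m creep '[[-1,0,0,0,0],[-1,0,0,0,0],[-1,0,0,0,0],[-1,0,0,0,0],[-1,0,0,-10,0],[-1,0,0,-30,0],[-1,0,0,-60,0],[-1,0,0,-95,0],[-1,0,0,-135,0],[-1,0,0,-140,0]]'
python3 -m creep '[[-1,0,0,0,-6],[-1,0,0,0,-12],[-1,0,0,0,-18],[-1,0,0,0,-24],[-1,0,0,0,-30],[-1,0,0,0,-36],[-1,0,0,0,-40],[-1,0,0,0,-40],[-1,0,0,0,-40]]'
python3 - <<'E'
from h import *
go([*wo(-31,-96),77],3.4)
E
```

```text
time_s: 18.12
tool_pos: [446.8, -102.8, 24.6]
tcp_rot: [-2.805, -1.411, 0.003]
ft_force: [-0.2, 0.4, 0.2]
opening: 69.7
time_s: 18.95
tool_pos: [449.3, -103.8, 171.4]
tcp_rot: [2.804, 1.406, 0.01]
ft_force: [0.6, -0.2, -0.3]
opening: 43.4
time_s: 19.7
tool_pos: [447.1, -103.6, 165.8]
tcp_rot: [2.16, 2.281, 0.0]
ft_force: [-0.3, 0.2, -0.8]
opening: 43.2
shift [259.2 100.4  88.8] turn -0.3 yaw_now 3.1 zaxis [ 0. -0. -1.]
```

```bash
python3 -m creep '[[-1,35,15,0,0],[-1,70,30,0,0],[-1,105,45,0,0],[-1,140,60,0,0],[-1,175,75,0,0],[-1,210,88,0,0],[-1,245,96,0,0],[-1,259,100,10,0],[-1,259,100,10,0],[-1,259,100,10,0]]'
python3 - <<'E'
from h import *
go([*wo(-31,-96),77],3.4)
E
```

```text
time_s: 20.53
tool_pos: [531.8, 161.4, 155.1]
tcp_rot: [-2.157, -2.284, 0.002]
ft_force: [0.5, -0.6, -0.6]
opening: 43.9
shift [-0.8  1.6 78.1] turn -0.1 yaw_now 3.3 zaxis [-0.001 -0.001 -1.   ]
```

```bash
python3 -m creep '[[-1,0,1.5,30,0],[-1,0,1.5,60,0],[-1,0,1.5,71,0],[-1,0,1.5,76,0],[-1,0,1.5,78,0],[-1,0,1.5,78,0],[-1,0,1.5,78,0]]'
python3 -m creep '[[0.4,0,0,0,0],[0.4,0,0,0,0],[0.4,0,0,0,0],[0.4,0,0,-15,0],[0.4,0,0,-50,0],[0.4,0,0,-90,0],[0.4,0,15,-130,0],[0.4,20,30,-170,0],[0.4,40,30,-200,0],[0.4,40,30,-200,0]]'
python3 -m creep '[[0.4,0,0,0,0],[0.4,0,0,0,0]]'
python3 - <<'E'
from h import *
s=state();T=tool(s);d=get_image("wrist");cv2.imwrite("pics/w5.png",d["color"])
lids(d,T,106)
u,v=proj(d,[*wo(0,0),50],T);print(u,v,s["tool_pos"])
E
```

```text
time_s: 21.12
tool_pos: [532.8, 158.6, 79.2]
tcp_rot: [2.159, 2.28, -0.005]
ft_force: [-6.3, -3.0, 11.6]
opening: 43.0
time_s: 21.95
tool_pos: [564.2, 208.3, 285.1]
tcp_rot: [2.153, 2.285, 0.019]
ft_force: [0.6, 1.0, 0.7]
opening: 65.2
time_s: 22.12
tool_pos: [561.2, 201.8, 277.2]
tcp_rot: [2.157, 2.283, -0.001]
ft_force: [-0.3, 0.5, -0.9]
opening: 64.8
327.42332768602853 155.86028498697465 [561.17133411 201.84842316 277.18298323]
```

View pics/w5.png

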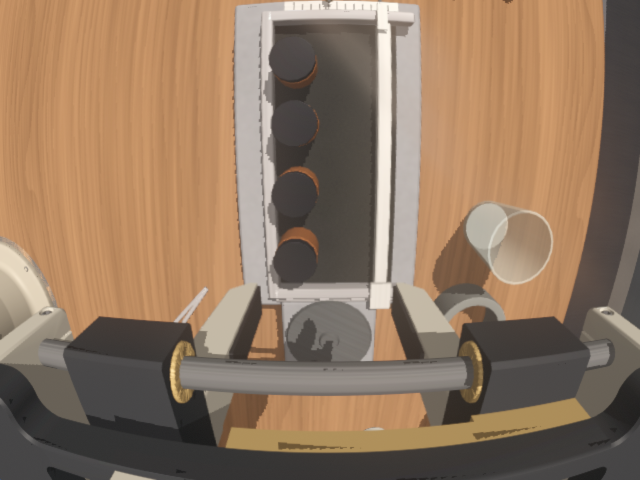

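```bash
python3 - <<'E'
from h import *
s=state();T=tool(s);d=get_image("wrist")
for p in((293,60),(295,124),(295,192),(295,258)): print(sh(onz(d,*p,106,T)))
for p in((275,150),(262,150),(377,150),(331,4)): print(sh(onz(d,*p,68,T)))
k=np.array([554.1,20]);print(sh(k),wo(0,-205))
go([*k,160],3.4)
E
```

```text
[-31.   91.1]
[-29.5  32. ]
[-30.4 -30.2]
[-32.  -94.1]
[-53.3   7.2]
[-66.6   7.6]
[49.3  6.8]
[  3.6 159.3]
[ -18.6 -237.6] [570.75780658  53.66083528]
shift [-180.4  -16.6  116.4] turn -0.2 yaw_now 3.2 zaxis [-0.002 -0.002 -1.   ]
```

```bash
python3 -m creep '[[0,-41,-4,20,0],[0,-82,-8,40,0],[0,-123,-12,60,0],[0,-160,-15,80,0],[0,-180,-16,90,0],[0,-180,-16,90,0],[0,-180,-16,90,0],[0,-180,-16,90,0]]'
python3 - <<'E'
from h import *
s=state();T=tool(s);d=get_image("wrist");im=d["color"]
u,v=map(int,proj(d,[554.1,20,112],T));print(u,v,s["tool_pos"],s["opening"])
a=proj(d,[*wo(0,-205),75],T);print(a)
cv2.imwrite("pics/w6.png",cv2.resize(im[v-150:v+150,max(0,u-200):u+200],None,fx=2,fy=2))
print("origin",max(0,u-200),v-150)
go([554.1,20,82],3.4)
E
```

```text
time_s: 22.88
tool_pos: [555.5, 22.0, 186.9]
tcp_rot: [-2.157, -2.282, 0.001]
ft_force: [0.5, 0.8, 0.3]
opening: 46.3
324 255 [555.45381892  22.03538223 186.91593911] 46.298132221367844
(np.float64(349.5494228529057), np.float64(198.91522714775024))
origin 124 105
shift [ -2.9  -1.8 105.4] turn -0.1 yaw_now 3.3 zaxis [-0.001  0.001 -1.   ]
```

View pics/w6.png

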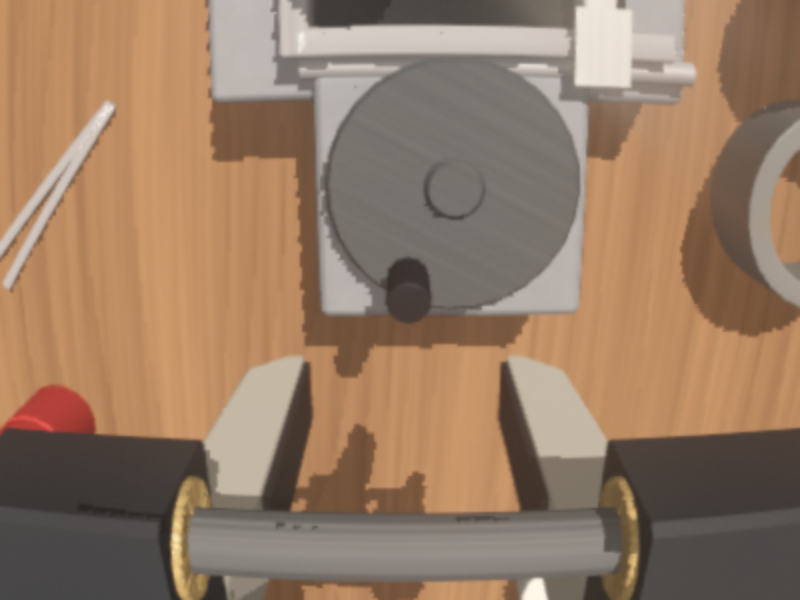

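```bash
python3 - <<'E'
from h import *
s=state();T=tool(s);d=get_image("wrist")
k=onz(d,328.5,256,112,T);a=onz(d,351,196.5,75,T);print(k,a,np.hypot(*(k-a)),sh(k),sh(a))
c=(a+wo(0,-205))/2;k2=c+38*(k-c)/np.hypot(*(k-c));print(c,k2,sh(k2)-sh(c))
go([*k2,82],3.4)
E
```

```text
[556.97176681  20.35594968] [572.172092    56.41072302] 39.127951207482226 [ -15.7 -237.4] [   1.6 -202.3]
[571.46494929  55.03577915] [556.81231236  19.97440109] [-16.7 -34.1]
shift [ -3.5   0.6 105.7] turn -0.0 yaw_now 3.4 zaxis [ 0.     0.001 -1.   ]
```

```bash
python3 -m creep '[[0,-3.5,0.5,35,0],[0,-3.5,0.5,70,0],[0,-3.5,0.5,95,0],[0,-3.5,0.5,105,0],[-0.2,-3.5,0.5,105,0],[-1,-3.5,0.5,105,0],[-1,-3.5,0.5,105,0],[-1,-3.5,0.5,105,0],[-1,-3.5,0.5,105,0]]'
python3 - <<'E'
from h import *
s=state();print(s["tool_pos"],s["opening"],s["ft_force"],sh(s["tool_pos"]),sh(s["tool_pos"])-[0.5,-203.6])
t0=-116.1
def pts(a,step=15,n=10,r=38):
    t=np.radians(a-step*np.arange(0,n+1));p=np.c_[r*np.sin(t),r*np.cos(t)];return np.round(p[1:]-p[0],1)
for k in range(3): print(t0-150*k,pts(t0-150*k).tolist())
E
```

```text
time_s: 23.73
tool_pos: [557.3, 18.6, 84.0]
tcp_rot: [2.156, 2.283, 0.003]
ft_force: [-0.0, 0.5, 0.3]
opening: 17.7
[557.32911483  18.61716605  83.98675426] 17.688220224223645 [-0.02784461  0.52211536  0.27597263] [ -15.5 -239.2] [-16.  -35.6]
-116.1 [[5.5, -8.3], [12.9, -14.8], [21.8, -19.2], [31.5, -21.2], [41.4, -20.6], [50.8, -17.4], [59.1, -11.9], [65.7, -4.5], [70.1, 4.4], [72.0, 14.1]]
-266.1 [[-0.6, 9.9], [-3.8, 19.3], [-9.3, 27.6], [-16.7, 34.1], [-25.6, 38.5], [-35.3, 40.5], [-45.2, 39.9], [-54.6, 36.7], [-62.9, 31.2], [-69.5, 23.8]]
-416.1 [[-4.4, -8.9], [-6.4, -18.6], [-5.7, -28.5], [-2.6, -37.9], [2.9, -46.2], [10.3, -52.7], [19.2, -57.1], [29.0, -59.1], [38.9, -58.5], [48.3, -55.3]]
```

```bash
python3 -m creep '[[-1,0,0,0,0],[-1,2.6,-4.3,0,0],[-1,5.5,-8.3,0,0],[-1,12.9,-14.8,0,0],[-1,12.9,-14.8,0,0],[-1,12.9,-14.8,0,0]]'
python3 - <<'E'
from h import *
s=state();print(s["moment"],sh(s["tool_pos"])-[0.5,-203.6])
E
```

```text
time_s: 24.23
tool_pos: [541.4, 31.2, 83.8]
tcp_rot: [2.156, 2.284, 0.002]
ft_force: [-1.5, 0.4, 7.1]
opening: 15.3
[0.25431315 0.28056865 0.04950845] [-31.1 -22.1]
```

```bash
python3 - <<'E'
import numpy as np
for k in range(5):
    a=-146.1-200*k;t=np.radians(a-20*np.arange(0,11));p=np.c_[38*np.sin(t),38*np.cos(t)];print(round(a,1),np.round(p[1:]-p[0],1).tolist())
E
```

```text
-146.1 [[12.1, -5.3], [25.2, -6.2], [37.9, -2.6], [48.6, 5.2], [55.9, 16.1], [59.1, 29.0], [57.7, 42.1], [51.9, 53.9], [42.4, 63.1], [30.3, 68.4]]
-346.1 [[-13.2, 0.9], [-25.8, -2.8], [-36.5, -10.5], [-43.9, -21.5], [-47.0, -34.3], [-45.6, -47.4], [-39.8, -59.3], [-30.3, -68.4], [-18.3, -73.8], [-5.1, -74.7]]
-546.1 [[12.7, 3.7], [23.3, 11.4], [30.7, 22.4], [33.9, 35.2], [32.5, 48.3], [26.7, 60.2], [17.2, 69.3], [5.1, 74.7], [-8.1, 75.6], [-20.8, 71.9]]
-746.1 [[-10.7, -7.8], [-18.0, -18.7], [-21.2, -31.5], [-19.8, -44.7], [-14.0, -56.5], [-4.5, -65.7], [7.6, -71.0], [20.8, -71.9], [33.4, -68.3], [44.1, -60.5]]
-946.1 [[7.4, 11.0], [10.5, 23.8], [9.1, 36.9], [3.3, 48.7], [-6.2, 57.9], [-18.3, 63.2], [-31.4, 64.1], [-44.1, 60.5], [-54.8, 52.7], [-62.1, 41.7]]
```

```bash
python3 -m creep '[[-1,12.1,-5.3,0,0],[-1,25.2,-6.2,0,0],[-1,37.9,-2.6,0,0],[-1,48.6,5.2,0,0],[-1,55.9,16.1,0,0],[-1,59.1,29,0,0],[-1,57.7,42.1,0,0],[-1,51.9,53.9,0,0],[-1,42.4,63.1,0,0],[-1,30.3,68.4,0,0]]'
python3 - <<'E'
from h import *
s=state();print(s["moment"],sh(s["tool_pos"])-[0.5,-203.6],38*np.sin(np.radians(-346.1)))
E
```

```text
time_s: 25.07
tool_pos: [608.4, 65.8, 83.8]
tcp_rot: [-2.156, -2.285, -0.001]
ft_force: [-5.9, 1.3, 11.9]
opening: 15.1
[0.12262799 1.45016814 0.04544439] [37.8  8.4] 9.128665614135997
```

```bash
python3 -m creep '[[-1,-13.2,0.9,0,0],[-1,-25.8,-2.8,0,0],[-1,-36.5,-10.5,0,0],[-1,-43.9,-21.5,0,0],[-1,-47,-34.3,0,0],[-1,-45.6,-47.4,0,0],[-1,-39.8,-59.3,0,0],[-1,-30.3,-68.4,0,0],[-1,-18.3,-73.8,0,0],[-1,-5.1,-74.7,0,0]]'
python3 -m creep '[[-1,12.7,3.7,0,0],[-1,23.3,11.4,0,0],[-1,30.7,22.4,0,0],[-1,33.9,35.2,0,0],[-1,32.5,48.3,0,0],[-1,26.7,60.2,0,0],[-1,17.2,69.3,0,0],[-1,5.1,74.7,0,0],[-1,-8.1,75.6,0,0],[-1,-20.8,71.9,0,0]]'
python3 -m creep '[[-1,-10.7,-7.8,0,0],[-1,-18,-18.7,0,0],[-1,-21.2,-31.5,0,0],[-1,-19.8,-44.7,0,0],[-1,-14,-56.5,0,0],[-1,-4.5,-65.7,0,0],[-1,7.6,-71,0,0],[-1,20.8,-71.9,0,0],[-1,33.4,-68.3,0,0],[-1,44.1,-60.5,0,0]]'
python3 - <<'E'
from h import *
s=state();print(s["moment"],sh(s["tool_pos"])-[0.5,-203.6]);t=np.radians(-946.1);print(38*np.cos(t),38*np.sin(t))
d=get_image("top");im=d["color"];cv2.imwrite("pics/tC.png",cv2.resize(im[180:310,100:300],None,fx=4,fy=4,interpolation=cv2.INTER_CUBIC))
for x in (0,2,51): print(proj(d,[*wo(x,172),71],None))
E
```

```text
time_s: 25.9
tool_pos: [534.3, 55.2, 83.8]
tcp_rot: [2.157, 2.281, 0.003]
ft_force: [7.1, -2.8, 4.5]
opening: 15.7
time_s: 26.73
tool_pos: [608.1, 40.0, 83.8]
tcp_rot: [2.156, 2.284, 0.005]
ft_force: [-3.4, 5.3, 10.0]
opening: 15.2
time_s: 27.57
tool_pos: [544.4, 79.4, 83.8]
tcp_rot: [2.156, 2.282, 0.001]
ft_force: [5.5, -9.6, 7.0]
opening: 15.4
[-2.19498494 -1.53555547 -0.01390195] [-25.3  25.9]
-26.349269474480874 27.380942243852576
(np.float64(114.65386792237268), np.float64(244.34306142465292))
(np.float64(114.6486748793937), np.float64(243.3861769350477))
(np.float64(114.52191649058074), np.float64(220.02932495570002))
```

View pics/tC.png

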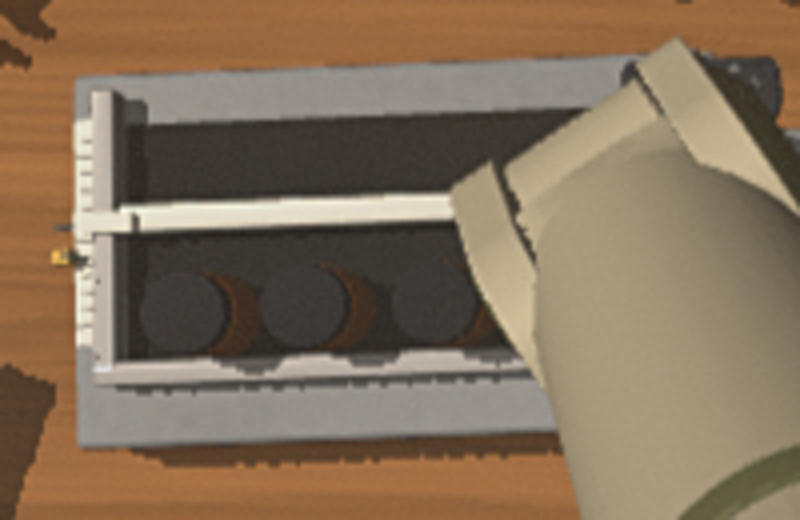

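```bash
python3 -m creep '[[-1,7.4,11,0,0],[-1,10.5,23.8,0,0],[-1,9.1,36.9,0,0],[-1,3.3,48.7,0,0],[-1,-6.2,57.9,0,0],[-1,-18.3,63.2,0,0],[-1,-31.4,64.1,0,0],[-1,-44.1,60.5,0,0],[-1,-54.8,52.7,0,0],[-1,-62.1,41.7,0,0]]'
python3 -m creep '[[-1,-3.2,-12.8,0,0],[-1,-1.8,-25.9,0,0],[-1,4,-37.8,0,0],[-1,13.5,-46.9,0,0],[-1,25.6,-52.3,0,0],[-1,25.6,-52.3,0,0],[-1,25.6,-52.3,0,0]]'
python3 - <<'E'
from h import *
s=state();print(s["moment"],s["tool_pos"],sh(s["tool_pos"])-[0.5,-203.6])
E
python3 -m creep '[[0,0,0,0,0],[0,0,0,0,0],[0,0,0,0,0],[0,0,0,-40,0],[0,0,0,-80,0],[0,40,8,-95,0],[0,80,16,-95,0],[0,120,24,-95,0],[0,160,32,-95,0],[0,200,40,-95,0]]'
python3 -m creep '[[0,40,0,0,0],[0,80,0,0,0],[0,100,0,0,0],[0,100,0,0,0],[0,100,0,0,0],[0,100,0,0,0]]'
python3 - <<'E'
from h import *
s=state();T=tool(s);d=get_image("wrist");print(s["tool_pos"])
u,v=map(int,proj(d,[*wo(2,172),68],T));print(u,v)
x0,y0=max(0,u-80),max(0,v-60);print(x0,y0)
cv2.imwrite("pics/w7.png",cv2.resize(d["color"][y0:y0+120,x0:x0+160],None,fx=5,fy=5,interpolation=cv2.INTER_CUBIC))
E
```

```text
time_s: 28.45
tool_pos: [590.9, 20.0, 83.8]
tcp_rot: [2.156, 2.282, 0.006]
ft_force: [-0.1, 4.5, 7.4]
opening: 15.1
time_s: 29.03
tool_pos: [535.7, 43.7, 83.7]
tcp_rot: [2.155, 2.285, 0.003]
ft_force: [-2.0, 1.8, 12.3]
opening: 15.7
[0.32061072 0.2071792  0.02787912] [535.65594014  43.73249939  83.69657766] [-36.1  -9.2]
time_s: 29.87
tool_pos: [563.5, 245.6, 177.6]
tcp_rot: [-2.158, -2.283, 0.001]
ft_force: [0.4, -0.5, 0.1]
opening: 46.7
time_s: 30.37
tool_pos: [557.9, 342.4, 177.1]
tcp_rot: [2.158, 2.282, -0.003]
ft_force: [0.7, 0.2, -0.7]
opening: 46.3
[557.92722687 342.4051998  177.0768105 ]
323 122
243 62
```

View pics/w7.png

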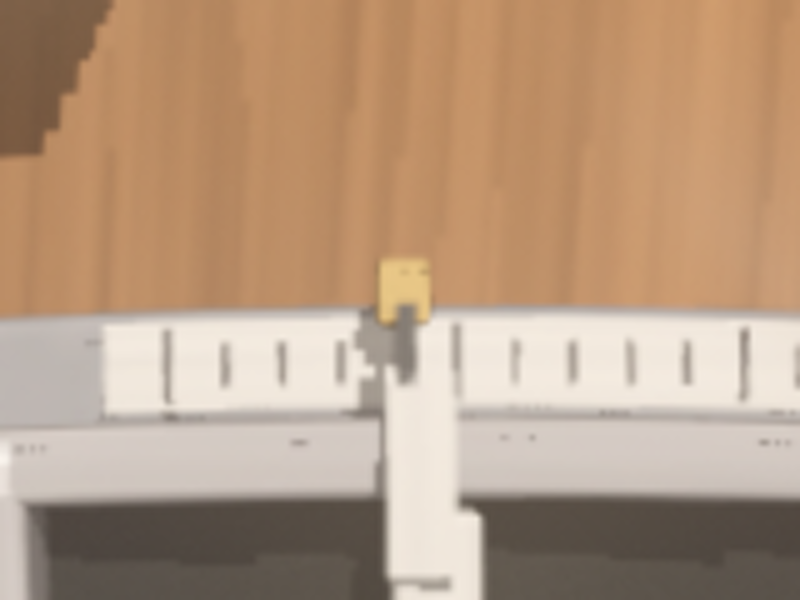

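```bash
python3 - <<'E'
from h import *
s=state();print(np.round(s["joint_pos"],2));go([540.2,-335,170],-128.5)
E
python3 -m creep '[[0,-41,0,0,7],[0,-82,0,0,14],[0,-123,0,0,21],[0,-164,0,0,28],[0,-205,0,0,35],[0,-246,0,0,42],[0,-287,0,0,49],[0,-328,0,0,56],[0,-369,0,0,63],[0,-410,0,0,70]]'
python3 - <<'E'
from h import *
s=state();print(np.round(s["joint_pos"],2));go([540.2,-335,170],-128.5)
E
```

```text
[-0.39  0.58 -0.38  1.79  0.28  0.82 -0.85]
shift [-674.9  -55.2    8.3] turn -48.3 yaw_now 3.2 zaxis [-0.    -0.002 -1.   ]
time_s: 31.25
tool_pos: [580.1, -69.4, 178.0]
tcp_rot: [3.079, 0.62, 0.0]
ft_force: [0.5, 1.2, -0.4]
opening: 46.0
[ 0.06  0.48 -0.05  1.97  0.04  0.7  -1.19]
shift [-139.5  229.5    8.2] turn 61.3 yaw_now -67.2 zaxis [ 0.    -0.001 -1.   ]
```

```bash
python3 -m creep '[[0,-18,30,0,7],[0,-36,60,0,14],[0,-54,90,0,21],[0,-72,120,0,28],[0,-90,150,0,35],[0,-108,178,0,42],[0,-126,206,0,49],[0,-139,229,0,56],[0,-139,229,0,61],[0,-139,229,0,61]]'
python3 -m creep '[[0,0,0,0,0],[0,0,0,0,0],[0,0,0,0,0]]'
python3 - <<'E'
from h import *
s=state();print(np.round(s["joint_pos"],2));go([540.2,-335,82],-128.5)
T=tool(s);d=get_image("wrist");im=d["color"].copy()
piv=np.array([591.9,-376.1])
for k in range(8):
    a=np.radians(141.5+12.605*k);u,v=proj(d,[*(piv+82*np.array([np.cos(a),np.sin(a)])),60],T);cv2.circle(im,(int(u),int(v)),2,(0,255,0))
for p in([*piv,72],[540.2,-335,105]):
    u,v=proj(d,p,T);cv2.drawMarker(im,(int(u),int(v)),(0,255,0),0,10);print(u,v)
cv2.imwrite("pics/w8.png",im[50:400,100:560])
E
```

```text
time_s: 32.08
tool_pos: [541.6, -334.1, 177.7]
tcp_rot: [2.967, -1.03, -0.0]
ft_force: [0.5, 1.1, 0.4]
opening: 46.7
time_s: 32.33
tool_pos: [543.8, -329.7, 177.6]
tcp_rot: [-2.974, 1.011, 0.0]
ft_force: [0.5, -0.7, 0.2]
opening: 46.4
[ 0.29  0.55  0.25  1.86 -0.19  0.75 -1.59]
shift [ 0.4  6.5 95.6] turn 0.9 yaw_now -127.6 zaxis [ 0.     0.001 -1.   ]
336.2509168048441 151.50072948364556
335.4060673070542 252.3939363971531
```

View pics/w8.png

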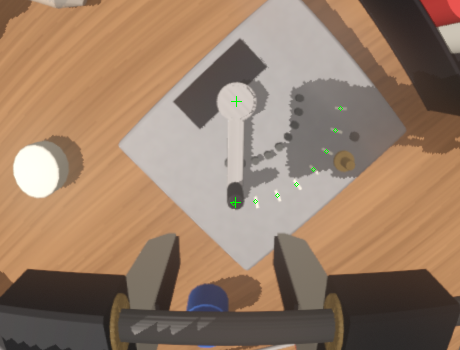

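```bash
python3 -m creep '[[0,0,6,30,1],[0,0,6,60,1],[0,0,6,85,1],[0,0,6,95,1],[0,0,6,95,1],[0,0,6,95,1]]'
python3 - <<'E'
from h import *
go([540.2,-335,82],-128.5)
E
```

```text
time_s: 32.88
tool_pos: [540.4, -335.2, 82.9]
tcp_rot: [-2.964, 1.041, 0.001]
ft_force: [0.4, 0.2, 1.0]
opening: 46.4
shift [-0.2 -0.   0.9] turn -0.2 yaw_now -128.7 zaxis [-0.  0. -1.]
```

```bash
python3 -m creep '[[-0.5,0,0,0,0],[-1,0,0,0,0],[-1,0,0,0,0],[-1,0,0,0,0],[-1,0,0,0,0],[-1,0,0,0,0]]'
cat >> h.py <<'E'
piv=np.array([591.9,-376.1])
def lev():
    s=state();p=s["tool_pos"][:2]-piv;a=np.degrees(np.arctan2(p[1],p[0]))%360
    print("lever",round(a,1),"notch",round((a-141.5)/12.605,2),"r",round(np.hypot(*p),1),"open",round(s["opening"],1),"F",np.round(s["ft_force"],1),s["time_s"]);go(s["tool_pos"],0)
E
python3 -c 'from h import *;lev()'
python3 -m creep '[[-1,0.1,3.6,0,-3.2],[-1,0.4,7.2,0,-6.3],[-1,0.9,10.8,0,-9.5],[-1,1.6,14.4,0,-12.6],[-1,1.6,14.4,0,-12.6],[-1,1.6,14.4,0,-12.6],[-1,1.6,14.4,0,-12.6],[-1,1.6,14.4,0,-12.6],[-1,1.6,14.4,0,-12.6],[-1,1.6,14.4,0,-12.6]]'
python3 -c 'from h import *;lev()'
python3 -m creep '[[-1,0,0,0,0],[-1,0,0,0,0],[-1,0,0,0,0],[-1,0,0,0,0],[-1,0,0,0,0],[-1,0,0,0,0]]'
```

```text
time_s: 33.38
tool_pos: [540.5, -335.2, 83.0]
tcp_rot: [-2.964, 1.042, -0.001]
ft_force: [1.7, 4.4, 2.2]
opening: 11.3
lever 141.5 notch 0.0 r 65.7 open 11.3 F [1.7 4.4 2.2] 33.3833
shift [0. 0. 0.] turn 51.3 yaw_now -128.7 zaxis [ 0.001 -0.    -1.   ]
time_s: 34.22
tool_pos: [532.7, -347.6, 83.0]
tcp_rot: [3.06, -0.712, 0.001]
ft_force: [0.7, 0.4, 6.1]
opening: 11.1
lever 154.3 notch 1.01 r 65.7 open 11.1 F [0.7 0.4 6.1] 34.2167
shift [0. 0. 0.] turn 63.8 yaw_now -116.2 zaxis [ 0.001 -0.    -1.   ]
time_s: 34.72
tool_pos: [532.7, -347.5, 82.9]
tcp_rot: [3.06, -0.712, 0.001]
ft_force: [0.1, 1.4, 5.4]
opening: 11.2
```

```bash
python3 -m creep '[[-1,0.1,3.6,0,-3.2],[-1,0.4,7.2,0,-6.3],[-1,0.9,10.8,0,-9.5],[-1,1.6,14.4,0,-12.6],[-1,1.6,14.4,0,-12.6],[-1,1.6,14.4,0,-12.6],[-1,1.6,14.4,0,-12.6],[-1,1.6,14.4,0,-12.6],[-1,1.6,14.4,0,-12.6],[-1,1.6,14.4,0,-12.6]]' >/dev/null
python3 -m creep '[[-1,0,0,0,0],[-1,0,0,0,0],[-1,0,0,0,0],[-1,0,0,0,0],[-1,0,0,0,0],[-1,0,0,0,0]]' >/dev/null
python3 -c 'from h import *;lev()'
python3 -m creep '[[-1,0.1,3.6,0,-3.2],[-1,0.4,7.2,0,-6.3],[-1,0.9,10.8,0,-9.5],[-1,1.6,14.4,0,-12.6],[-1,1.6,14.4,0,-12.6],[-1,1.6,14.4,0,-12.6],[-1,1.6,14.4,0,-12.6],[-1,1.6,14.4,0,-12.6],[-1,1.6,14.4,0,-12.6],[-1,1.6,14.4,0,-12.6]]' >/dev/null
python3 -m creep '[[-1,0,0,0,0],[-1,0,0,0,0],[-1,0,0,0,0],[-1,0,0,0,0],[-1,0,0,0,0],[-1,0,0,0,0]]' >/dev/null
python3 -c 'from h import *;lev()'
```

```text
lever 166.9 notch 2.02 r 65.6 open 11.4 F [0.4 0.3 5.4] 36.05
shift [0. 0. 0.] turn 76.3 yaw_now -103.7 zaxis [ 0.001 -0.001 -1.   ]
lever 179.7 notch 3.03 r 65.7 open 11.6 F [ 0.3 -0.2  5.7] 37.3833
shift [0. 0. 0.] turn 88.9 yaw_now -91.1 zaxis [ 0.001 -0.001 -1.   ]
```

```bash
python3 -m creep '[[-1,0.1,3.6,0,-3.2],[-1,0.4,7.2,0,-6.3],[-1,0.9,10.8,0,-9.5],[-1,1.6,14.3,0,-12.6],[-1,1.6,14.3,0,-12.6],[-1,1.6,14.3,0,-12.6],[-1,1.6,14.3,0,-12.6],[-1,1.6,14.3,0,-12.6],[-1,1.6,14.3,0,-12.6],[-1,1.6,14.3,0,-12.6]]' >/dev/null
python3 -m creep '[[-1,0,0,0,0],[-1,0,0,0,0],[-1,0,0,0,0],[-1,0,0,0,0],[-1,0,0,0,0],[-1,0,0,0,0]]' >/dev/null
python3 -c 'from h import *;lev()'
python3 -m creep '[[-1,0.1,3.6,0,-3.2],[-1,0.4,7.2,0,-6.3],[-1,0.9,10.8,0,-9.5],[-1,1.6,14.2,0,-12.6],[-1,1.6,14.2,0,-12.6],[-1,1.6,14.2,0,-12.6],[-1,1.6,14.2,0,-12.6],[-1,1.6,14.2,0,-12.6],[-1,1.6,14.2,0,-12.6],[-1,1.6,14.2,0,-12.6]]' >/dev/null
python3 -m creep '[[-1,0,0,0,0],[-1,0,0,0,0],[-1,0,0,0,0],[-1,0,0,0,0],[-1,0,0,0,0],[-1,0,0,0,0]]' >/dev/null
python3 -c 'from h import *;lev()'
```

```text
lever 192.4 notch 4.04 r 65.8 open 11.1 F [ 1.2 -1.5  4.8] 38.7167
shift [0. 0. 0.] turn -78.5 yaw_now -78.5 zaxis [ 0.001 -0.001 -1.   ]
lever 205.0 notch 5.04 r 65.9 open 11.1 F [ 2.4 -2.8  3.9] 40.05
shift [0. 0. 0.] turn -65.8 yaw_now -65.8 zaxis [ 0.001 -0.001 -1.   ]
```

Release gently, rise, and look at everything.

```bash
python3 -m creep '[[-0.4,0,0,0,0],[-0.2,0,0,0,0],[-0.1,0,0,0,0],[-0.1,0,0,0,0],[-0.1,0,0,-15,0],[-0.1,0,0,-45,0],[-0.1,0,0,-85,0],[-0.1,0,0,-110,0],[-0.1,0,0,-110,0],[-0.1,0,0,-110,0]]'
python3 - <<'E'
from h import *
s=state();T=tool(s);d=get_image("wrist");im=d["color"].copy()
a=np.radians(141.5+12.605*5);p=piv+66*np.array([np.cos(a),np.sin(a)])
for q in([*piv,72],[*p,105]):
    u,v=proj(d,q,T);cv2.drawMarker(im,(int(u),int(v)),(0,255,0),0,8)
t=get_image("top");c=cv2.resize(t["color"][180:310,100:300],(620,403),interpolation=cv2.INTER_CUBIC)
w=im[60:257,120:423];w=cv2.resize(w,(303,197));
o=np.zeros((600,620,3),np.uint8);o[:403]=c;o[403:600,:303]=w
cv2.imwrite("pics/end.png",o)
E
```

```text
time_s: 40.88
tool_pos: [531.8, -403.7, 194.0]
tcp_rot: [3.07, 0.659, 0.002]
ft_force: [-0.7, -0.1, -0.4]
opening: 42.0
```

View pics/end.png

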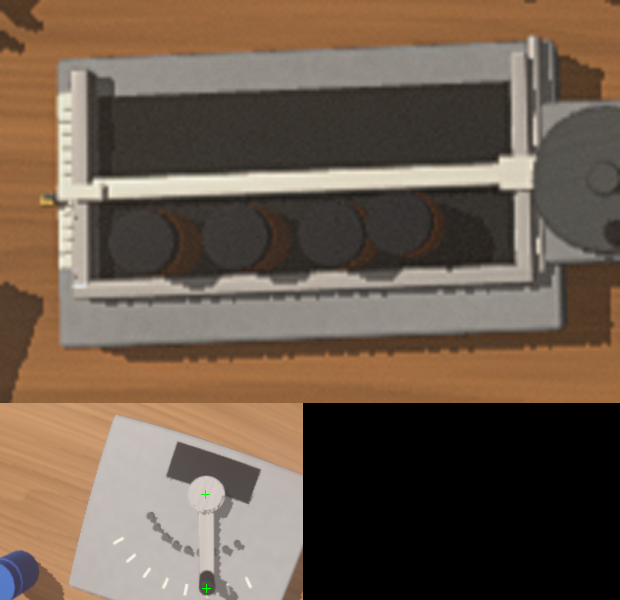

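```bash
python3 - <<'E'
from h import *
t=get_image("top")
for u,v in((143,240),(236,236),(331,233),(399,222)): print(sh(onz(t,100+u/3.1,180+v/3.1,106)))
go([*wo(-10,-110),210],3.4)
E
```

```text
[-31.4  93.6]
[-31.   33.3]
[-31.2 -28.2]
[-25.7 -72.3]
shift [ 248.7 -492.2  -18.2] turn -69.1 yaw_now -65.7 zaxis [-0.002  0.001 -1.   ]
```

```bash
python3 -m creep '[[0.4,17,-33,-5,-7],[0.4,34,-67,-10,-14],[0.4,51,-102,-15,-21],[0.4,68,-137,-18,-28],[0.4,85,-172,-18,-35],[0.4,102,-207,-18,-42],[0.4,120,-242,-18,-49],[0.4,138,-277,-18,-56],[0.4,156,-312,-18,-63],[0.4,174,-347,-18,-69]]'
python3 - <<'E'
from h import *
go([*wo(-10,-110),210],3.4)
E
```

```text
time_s: 41.87
tool_pos: [546.5, -13.9, 209.4]
tcp_rot: [-2.149, -2.289, 0.002]
ft_force: [0.7, 0.3, 0.9]
opening: 64.9
shift [160.9  18.8  -0.6] turn 0.2 yaw_now 3.6 zaxis [-0.002  0.    -1.   ]
```

```bash
python3 -m creep '[[0.4,40,5,0,0],[0.4,80,10,0,0],[0.4,120,14,0,0],[0.4,161,19,0,0],[0.4,161,19,0,0],[0.4,161,19,0,0],[0.4,161,19,0,0]]'
python3 - <<'E'
from h import *
s=state();T=tool(s);d=get_image("wrist")
cv2.imwrite("pics/w9.png",d["color"][:330]);print([tuple(map(int,proj(d,[*wo(x,y),106],T))) for x,y in((-25.7,-72.3),(-31,-28))])
go([*wo(-25.7,-72.3),77.5],3.4)
E
```

```text
time_s: 42.45
tool_pos: [556.6, 145.6, 209.3]
tcp_rot: [-2.156, -2.284, 0.004]
ft_force: [-0.9, -0.4, -0.6]
opening: 65.2
[(303, 188), (295, 127)]
shift [ 41.1 -17.1 132. ] turn -0.2 yaw_now 3.2 zaxis [-0.002 -0.001 -1.   ]
```

View pics/w9.png

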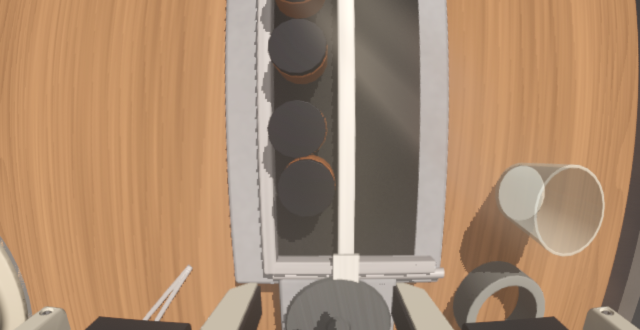

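```bash
python3 -m creep '[[0.4,20,-8,10,0],[0.4,41,-16,20,0],[0.4,41,-16,50,0],[0.4,41,-16,80,0],[0.4,41,-16,110,0],[0.4,41,-16,125,0],[0.4,41,-16,130,0],[0.4,41,-16,130,0],[0.4,41,-16,130,0]]'
python3 -m creep '[[-1,0,0,0,0],[-1,0,0,0,0],[-1,0,0,0,0],[-1,0,0,0,0],[-1,0,0,-4,0],[-1,0,0,-8,0],[-1,0,0,-8,0]]'
python3 - <<'E'
from h import *
s=state();print(sh(s["tool_pos"]));go([*wo(-31,-96),79],3.4)
E
```

```text
time_s: 43.25
tool_pos: [539.4, 185.3, 81.0]
tcp_rot: [2.159, 2.282, -0.0]
ft_force: [0.6, 0.9, -0.8]
opening: 65.2
time_s: 43.83
tool_pos: [539.3, 186.4, 89.5]
tcp_rot: [2.157, 2.283, 0.001]
ft_force: [0.4, -1.0, -0.9]
opening: 43.7
[-23.5 -70.6]
shift [-25.4  -7.4  10.5] turn -0.1 yaw_now 3.3 zaxis [ 0.001  0.    -1.   ]
```

```bash
python3 -m creep '[[-1,-10,-3,0,0],[-1,-20,-6,0,0],[-1,-25,-7.5,0,0],[-1,-25,-7.5,0,0],[-1,-25,-7.5,4,0],[-1,-25,-7.5,7.5,0],[-1,-25,-7.5,7.5,0],[-1,-25,-7.5,7.5,0]]'
python3 -m creep '[[0.3,0,0,0,0],[0.3,0,0,0,0],[0.3,0,0,0,0],[0.3,0,0,-20,0],[0.3,0,0,-60,0],[0.3,0,10,-95,0],[0.3,40,25,-110,0],[0.3,80,30,-110,0],[0.3,120,30,-110,0],[0.3,160,30,-110,0]]'
python3 -m creep '[[0.3,40,0,0,0],[0.3,55,0,0,0],[0.3,55,0,0,0],[0.3,55,0,0,0],[0.3,55,0,0,0]]'
python3 - <<'E'
from h import *
s=state();T=tool(s);d=get_image("wrist");print(s["tool_pos"])
u,v=map(int,proj(d,[*wo(2,172),68],T));print(u,v)
x0,y0=u-60,max(0,v-45)
o=cv2.resize(d["color"][y0:y0+60,x0:x0+120],None,fx=5,fy=5,interpolation=cv2.INTER_CUBIC)
t=get_image("top");c=cv2.resize(t["color"][205:305,110:310],(600,300),interpolation=cv2.INTER_CUBIC)
cv2.imwrite("pics/w10.png",np.vstack([o,c]))
E
```

```text
time_s: 44.5
tool_pos: [533.0, 160.8, 80.9]
tcp_rot: [2.157, 2.284, -0.001]
ft_force: [0.7, -1.5, 1.8]
opening: 43.6
time_s: 45.33
tool_pos: [554.1, 324.0, 191.6]
tcp_rot: [2.159, 2.282, 0.002]
ft_force: [0.3, 0.0, 0.1]
opening: 60.7
time_s: 45.75
tool_pos: [550.9, 375.4, 190.6]
tcp_rot: [2.158, 2.282, -0.002]
ft_force: [-0.1, -0.3, 0.4]
opening: 60.7
[550.91965677 375.43539374 190.60512847]
330 165
```

View pics/w10.png

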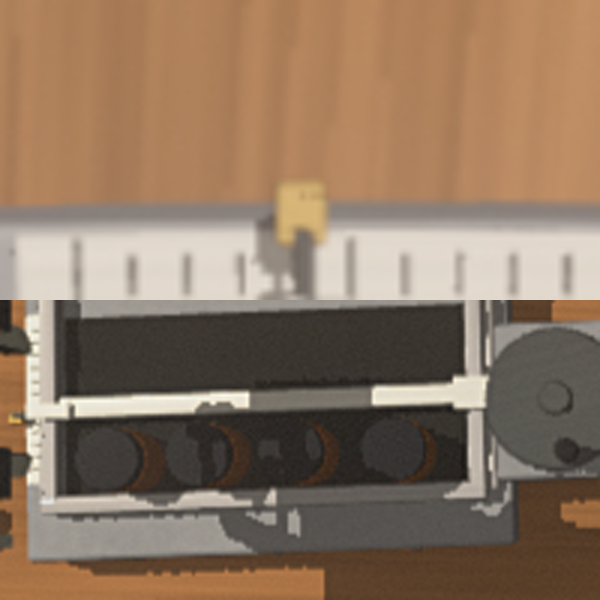

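```bash
python3 - <<'E'
from h import *
t=get_image("top")
for u,v in((108,458),(393,447)): print(sh(onz(t,110+u/3,205+(v-300)/3,106)))
go([*wo(0,0),250],3.4)
E
```

```text
[-31.9  93.9]
[-31.4 -96.9]
shift [-117.2    0.9  -58.8] turn -0.3 yaw_now 3.1 zaxis [ 0.    -0.001 -1.   ]
```

```bash
python3 -m creep '[[0.3,-40,0,-30,0],[0.3,-80,0,-60,0],[0.3,-120,0,-100,0],[0.3,-160,0,-110,0],[0.3,-200,0,-110,0],[0.3,-240,0,-110,0],[0.3,-280,0,-110,0],[0.3,-320,0,-110,0],[0.3,-360,0,-110,0],[0.3,-400,0,-110,0]]'
python3 -m creep '[[0.3,-40,0,0,0],[0.3,-80,0,0,0],[0.3,-120,0,0,0],[0.3,-120,0,0,0],[0.3,-120,0,0,0]]'
python3 - <<'E'
from h import *
t=get_image("top");h=cv2.cvtColor(t["color"],cv2.COLOR_BGR2HSV)
m=((h[...,0]<15)&(h[...,1]>130)&(h[...,2]<140)).astype(np.uint8);m[:,:130]=0;m[:,272:]=0;m[:225]=0;m[271:]=0
n,l,st,ce=cv2.connectedComponentsWithStats(m)
for i in range(1,n):
    if st[i,4]>15: print(st[i],ce[i],sh(onz(t,*ce[i],90)))
print(state()["time_s"])
E
```

```text
time_s: 46.73
tool_pos: [571.8, -9.0, 301.6]
tcp_rot: [2.159, 2.281, -0.0]
ft_force: [0.7, 0.1, -0.1]
opening: 61.1
time_s: 47.15
tool_pos: [578.4, -129.5, 300.8]
tcp_rot: [2.165, 2.276, -0.002]
ft_force: [-0.1, 0.4, 0.0]
opening: 60.5
47.2
```

```bash
python3 - <<'E'
from h import *
t=get_image("top");c=t["color"][220:275,120:275].astype(int)
m=((c[...,2]-c[...,0])>22).astype(np.uint8)
m[:, :12]=0
n,l,st,ce=cv2.connectedComponentsWithStats(m)
for i in range(1,n):
    if st[i,4]>8: print(st[i],sh(onz(t,ce[i][0]+120,ce[i][1]+220,80)))
E
```

```text
[ 12  10 141  14 865] [  6.1 -21.1]
[62 27 12 20 97] [-33.1  16.5]
[90 27 13 20 80] [-34.6 -45.2]
[125  26  10  20  54] [ -37.4 -113.6]
[ 31  28  14  21 130] [-33.7  77.1]
[13 51 14  2 21] [-58.1 118.7]
```

```bash
python3 -c 'from rig import *;print(close_job())'
```

```text
the job is handed in; nothing more can be done
None
```

I handed the job in at about 47 s of robot time with all three parts done, in the order you asked.

- **Jars:** All four amber jars stand upright in one row along the fence. My measurements put them at shaker x of about -31 mm and y of about +94, +33, -28 and -97 mm. After the lever work I found the last one had been knocked about 24 mm along the platform and 5 mm off the fence, so I picked it up and put it back. That happened after the cranking and the lever, so the repair came last. The other things on the bench were left alone.
- **Retaining bar:** I cranked the handwheel about 3.15 turns. A close-up before the lever work showed the pointer level with the rider within about 0.3 mm. A second one after the jar repair showed about 0.5 mm, which is near the limit of what I can read in the picture.
- **Speed selector:** I took the lever from notch 0 to notch 5, the one beside the brass peg, one notch at a time with about a second in each. It did not go past notch 5. A picture after letting go showed it in notch 5.

**Weaker checks:** The arm shaded the middle jars in the last picture I viewed. I confirmed them afterwards only by a colour check on the amber glass, which showed four jars in line. One earlier automatic lid search missed a jar, so I found that one by eye.

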